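Hold a cork over the reader's window

TASK

Wake the cork reader by pressing its sprung plunger all the way down and letting it come up again. Then take the one standing cork from beside the bottle cradle, carry it over to the reader and hold it upright over the middle of the round window, about one centimetre above the raised rim. The cork must never touch the reader, the cradle and the other things stay undisturbed, and you finish while still holding the cork there, with neither it nor the gripper touching the reader.

Things in the scene. Friction and masses are not known exactly. Their poses are not given: they have to be found in the camera images.
- reader: grey cork reader, a low flat unit 150 x 92 mm whose top face is 40 mm above its underside, fixed to the glass top; it stands left of the cradle, turned by up to 0.7 rad. Origin: centre of the underside; x runs along its length. The round window lies at x = +40 mm, the plunger at x = -45 mm.
- reader_window (a point): centre of the reader's round window, at the height of the top of its raised metal rim (inner diameter 40 mm, outer 52 mm, 5 mm above the top face, so 45 mm above the glass top). z up.
- plunger_top (a point): top centre of the plunger's black cap (28 mm across, 8 mm thick, 67 mm above the glass top when up); it moves with the plunger.
- reader_plunger (a joint): plunger travel straight down in m: 0 up, 0.014 fully down against a hard stop; its spring needs about 3 N to start and 8 N at the bottom and pushes it up again.
- cork: the only standing cork: a plain cylinder 24 mm across and 44 mm high, red-stained upper end, 12 g or so, standing upright and loose on the glass top to the right of the cradle. Origin: centre of its lower end; z up along it.
- decanting_cradle: iron decanting cradle with a dark bottle, fixed in the middle of the table between cork and reader; it does not move. About 273 x 158 mm and up to 0.30 m above z = 0; the bottle's neck points up and towards the robot and is the highest part. Origin: under it, on the glass top.
- glass_top: the table's round glass top, fixed, 710 mm across; its upper face, on which everything stands, is at z = 0.0129. Along its far edge stand two fixed bottles up to 0.31 m high and a shallow cup, along its near edge fixed cards with a pencil and a ramekin 39 mm high. Origin on its underside (z = 0).
- pourer: loose bystander; leave it where it stands. Origin at the centre of its underside. Steel pourer, 27 mm across, 64 mm high, in the row with the cork.
- stopper: loose bystander; leave it where it stands. Origin at the centre of its underside. Wood-capped cork stopper standing on its dark wooden head, 34 mm across, 37 mm high, in the row with the cork.
- lying_cork: loose bystander; leave it where it stands. Origin at the centre of its underside. A cork lying on its side, 24 x 44 mm.
- foil_cutter: loose bystander; leave it where it stands. Origin at the centre of its underside. Foil cutter, 35 x 64 x 16 mm, lying.
- dropper_bottle: loose bystander; leave it where it stands. Origin at the centre of its underside. Dropper bottle, 31 mm across, 102 mm high.
- brass_stopper: loose bystander; leave it where it stands. Origin at the centre of its underside. Brass stopper standing on its head, 42 mm across, 38 mm high.

How it is judged:
On the way, in this order (a step that is already met when the one before it is completed fails the run):
1. the plunger is pressed all the way down (value of joint reader_plunger above 0.0125 m), for 0.1 s.
2. the plunger is up again and the cork has been lifted clear of the table (value of joint reader_plunger below 0.002 m and height (world z) of cork above 0.0729 m and contact force between the fingers and cork above 0.5 N), for 0.2 s.
At the end, for the whole second after the job is handed in: The plunger is up again, and the fingers hold the cork still and upright (within 0.15 rad) over the window, its lower end 4 to 20 mm above the rim and its axis within 8 mm of the window's centre; neither cork nor robot touches the reader (horizontal distance between cork and reader_window below 0.008 m and z of cork in the frame of reader_window between 0.004 and 0.02 m and angle between cork's own z axis and vertical below 0.15 rad and contact force between the fingers and cork above 0.5 N and contact force between each of cork, the fingers, the arm and reader below 0.1 N and value of joint reader_plunger below 0.002 m and linear speed of cork below 0.02 m/s); the arm keeps its last pose, push and grip.
It fails at once if the cork touches the reader (contact force between cork and reader above 0.3 N).
It fails at once if the cradle is struck (contact force between any of the fingers, the arm, cork and decanting_cradle above 3 N).
It fails at once if a bystander is moved by more than 30 mm (distance of any of pourer, stopper, lying_cork, foil_cutter, dropper_bottle, brass_stopper from where it was at the start of the episode above 0.03 m).
It also fails if it takes over 64 s, if anything falls off the work surface, if the arm or the gripper's body presses on something with over 40 N, if the wrist force passes 120 N, or if a joint passes its speed limit or range.

ROBOT

A 7-joint arm with a two-finger parallel gripper is mounted at the origin on a cart in front of the work surface, level with it; the furniture and walls round the work are solid. World frame = base frame: x ahead of the robot, y to its left, z up, the work surface at z = 0. Lengths are in m, angles in rad, forces in N, time in s.
With the tool pointing down it reaches from about 0.425 to 0.925 m from the base axis. Payload 6.8 kg.
Tool frame: the origin (TCP) lies on the centre line of the jaws, within the pads' length; the fingertips stand ahead of it and the grasp point (between the pads) lies 11 mm behind it (r.tcp_to_tips is the z of the fingertips in the tool frame, in m); z points along the fingers, y is the line along which they close (so a half turn about z gives the same grasp; the last joint's range is limited). The gripper opens to 85 mm and grips with 20 to 120 N. Pads are 22 mm wide; open, the fingers measure 114 mm over their backs; the gripper's body (76 mm by 85 mm) begins 54 mm behind the grasp point. The pads swing forward as they close: fully open they stand 13 mm farther back than shut.
Start: joints at [-1.23, 0.477, 0.022, 1.555, -0.011, 1.109, -0.083], TCP at [0.293, 0.608, 0.207] pointing down, gripper open.
Joint ranges: [-2.96, 2.96], [-0.34, 2.1], [-1.41, 1.46], [0.24, 2.44], [-1.37, 4.51], [0.17, 1.92], [-2.96, 2.96]. Speed limits (rad/s): [2.39, 2.39, 3.14, 3.14, 3.14, 3.14, 3.14].

INTERFACE

Orientations are given as a rotation vector (axis times angle).
In Python, from bench import r, optics gives the robot as it stands.
- The arm moves only by the shell command python3 -m creep 'ROWS' [FORCE]. ROWS is a JSON object whose one key "rows" holds a list of rows, each a list of 7 numbers: the shift along the tool's x, y, z in units of 25 mm (1.0 is 25 mm), then the turn, a rotation vector about the tool's x, y, z in units of 8 degrees (1.0 is 8 degrees), then the finger opening in mm, from 0 to 85.4. A call has 1 to 10 rows; each row is the pose to reach, as a shift and turn from the pose commanded when the call began, along the tool's axes at that moment; what a row does not reach only later rows make up. A row lasts 1/8 s, in which the tool goes at most 62.5 mm and 10.7 degrees, less where a joint would pass 70% of its speed; a pose out of reach is approached as far as the arm can. A call with a gripper value outside its range is refused whole. The fingers move at their own pace and stop on an object; FORCE is the grip in N (left out, the last holds). Time passes only in rows, so rows that repeat a pose let the fingers close. It gives the time, the measured TCP pose, the force, the opening and the grip force at its end, in the units of the state.
- r.get_obs(): the state, without advancing time (a new reading comes with each control period).
- optics.grab_frame(name): name is "scene" or "top"; returns a dict with "color" (420x560x3 uint8, blue, green, red), "K" (3x3 intrinsics, pixels), "R" (3x3) and "t" (3): a world point X has camera coordinates R X + t. Camera axes: x right, y down, z forward; pixel columns grow to the right and rows downward; lengths in m; the calibration is good to about 2 mm. A picture is of the moment at which its call begins. There is no depth.
- r.hand_in(): hands the job in; it is judged then, once.
The state is a dict: "clock": time; "joints": joint angles; "qvel": joint speeds; "tau": joint torques, N m; "tcp_pos": TCP position; "orientation": TCP orientation; "contact_force": force on the tool from outside, world axes, zero at the start; "moment": the same for the moment, N m; "grip_width": finger opening in m; "gripper_force": force on a finger pad.
Only numpy, scipy, OpenCV 4.12 (cv2) and the standard library are available. Lean on these libraries where they do the work, as an engineer would, in place of code of your own. Each camera call takes 0.05 s, during which the arm holds its last target. There are 200 camera calls.

## Working session

There is one attempt and no reset: what is moved stays moved. The work goes in short steps, Python scripts to look and compute and a shell command to move; the robot and the scene stay as the last step left them, time stands still between calls to the robot, and variables do not carry over. Pictures are saved under pics/ and viewed, at most 10 in all, crops included, and the job is handed in when it is done.

```bash
mkdir -p pics; ls; python3 - <<'E'
from bench import r, optics
import cv2
o=r.get_obs()
for k in o: print(k,o[k])
print(r.tcp_to_tips)
for n in("scene","top"):
    f=optics.grab_frame(n); cv2.imwrite(f"pics/{n}0.png",f["color"]); print(n,f["K"],f["R"],f["t"])
E
```

```text
pics
clock 0.0
joints [-1.2301293   0.47781843  0.02231746  1.55644433 -0.01150731  1.10928202
 -0.08308281]
qvel [-0.00061667  0.00045753  0.00021333 -0.00059413  0.00039609 -0.0006276
  0.00025067]
tau [ 6.75959618e-04 -5.96444178e+01  1.60800666e+00 -2.81197625e+01
  1.24412737e-02  9.28773807e-03 -1.66324315e-05]
tcp_pos [0.29258019 0.60759592 0.20611603]
orientation [-6.98871912e-01 -3.06257421e+00  2.82943165e-03]
contact_force [0.35493827 0.58528089 0.93350861]
moment [ 0.03767407  0.02548382 -0.03883804]
gripper_force 0.0
grip_width 0.08534242048754219
0.008
scene [[430.96889086   0.         282.329516  ]
 [  0.         430.96889086 210.18971227]
 [  0.           0.           1.        ]] [[ 0.8098976  -0.58656613  0.00245904]
 [-0.28860845 -0.40213702 -0.86890217]
 [ 0.51065746  0.70301208 -0.49497775]] [-0.4687501  0.2113222  0.6467855]
top [[417.75291467   0.         279.60367654]
 [  0.         417.75291467 207.44491508]
 [  0.           0.           1.        ]] [[ 3.94620084e-03 -9.99990734e-01  1.72051416e-03]
 [-9.72413305e-01 -4.23864623e-03 -2.33226067e-01]
 [ 2.33231198e-01 -7.52693955e-04 -9.72421021e-01]] [-0.05223217  0.54290565  0.79765179]
```

View pics/top0.png

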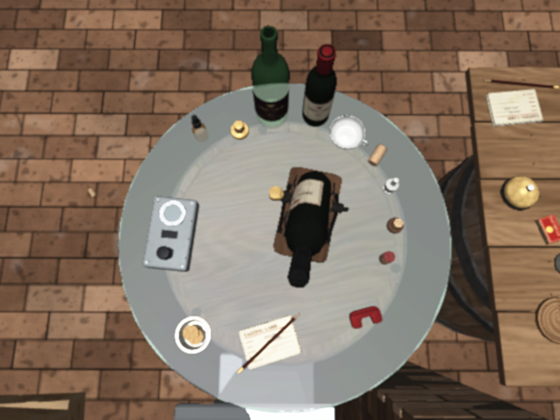

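View pics/scene0.png

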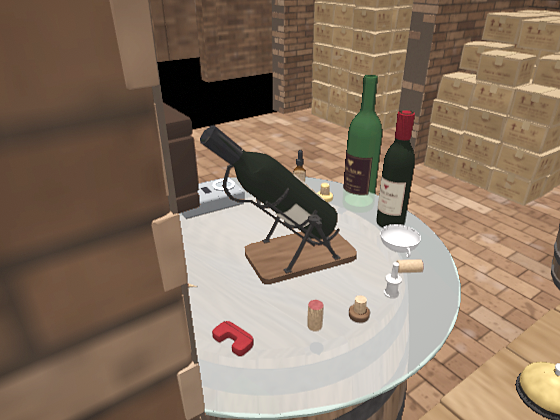

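The top view shows the reader at about (171,233), with its window ring at (172,213) and black plunger at (164,253). The red-topped cork is at (388,257), the cradle at (308,220) with its neck end at (299,275), and the foil cutter at (366,318). In the scene view the cork is at (315,315), with its red top at (315,304).

```bash
cat > h.py <<'E'
import numpy as np, cv2
from bench import r, optics
def ray(f,uv,z):
    d=f["R"].T@np.linalg.inv(f["K"])@np.array([uv[0],uv[1],1.]); c=-f["R"].T@f["t"]
    return c+d*(z-c[2])/d[2]
def proj(f,X):
    p=f["K"]@(f["R"]@np.asarray(X)+f["t"]); return p[:2]/p[2]
E
python3 - <<'E'
from h import *
f=optics.grab_frame("top"); s=optics.grab_frame("scene")
def blob(m,c,rad):
    w=np.zeros(m.shape,np.uint8); cv2.circle(w,c,rad,255,-1)
    m=cv2.bitwise_and(m.astype(np.uint8)*255,w); n,l,st,ce=cv2.connectedComponentsWithStats(m)
    i=1+np.argmax(st[1:,4]); print("blob",st[i],ce[i]); return ce[i],l==i
g=f["color"].max(2); hsv=cv2.cvtColor(f["color"],cv2.COLOR_BGR2HSV)
red=lambda h:((h[...,0]<8)|(h[...,0]>172))&(h[...,1]>110)&(h[...,2]>50)
c,_=blob(red(hsv),(388,257),14); print("cork top-view",ray(f,c,.0569))
hs=cv2.cvtColor(s["color"],cv2.COLOR_BGR2HSV); c2,_=blob(red(hs),(315,304),14); print("cork scene",ray(s,c2,.052))
_,m=blob(g<60,(164,253),12); ys,xs=np.nonzero(m); print("plunger",ray(f,(xs.mean(),ys.mean()),.078))
mm=f["color"].min(2)
for th in(185,200,215):
    _,m=blob(mm>th,(172,213),17); h=cv2.convexHull(np.argwhere(m)[:,::-1].astype(np.int32)); e=cv2.fitEllipse(h); print("win",e,ray(f,e[0],.0579))
b=cv2.resize(f["color"][180:290,110:230],None,fx=5,fy=5,interpolation=2)
d=cv2.resize(f["color"][150:330,220:420],None,fx=3,fy=3,interpolation=2)
cv2.imwrite("pics/rd.png",b);cv2.imwrite("pics/ck.png",d)
for uv in[(299,282),(300,262)]: print("neck",ray(f,uv,.3),ray(f,uv,.25))
for n,uv in dict(cutter=(366,318),stopper=(397,226),pourer=(392,185),ramekin=(193,335)).items(): print(n,ray(f,uv,.03))
E
```

```text
blob [383 252  11  10  88] [388.28409091 256.53409091]
cork top-view [ 0.44360914 -0.27047405  0.0569    ]
blob [309 300  14  10  84] [315.11904762 304.21428571]
cork scene [ 0.44741021 -0.26700897  0.052     ]
blob [158 247  14  12  78] [165.05128205 251.69230769]
plunger [0.44882341 0.17626895 0.078     ]
blob [159 200  27  26 379] [171.68073879 212.78364116]
win ((171.72499084472656, 212.77877807617188), (26.088211059570312, 27.50052833557129), 50.62118911743164) [0.53230217 0.17343836 0.0579    ]
blob [159 200  27  26 323] [171.6873065  212.74303406]
win ((171.8044891357422, 212.7427215576172), (25.305072784423828, 26.842363357543945), 57.248268127441406) [0.53237944 0.17327866 0.0579    ]
blob [160 200  26  26 270] [172.05185185 212.43333333]
win ((172.00430297851562, 212.59828186035156), (24.600950241088867, 26.338886260986328), 52.7641716003418) [0.53268794 0.17288457 0.0579    ]
neck [ 0.37766479 -0.07780902  0.3       ] [ 0.3806171  -0.08017295  0.25      ]
neck [ 0.40603118 -0.07944222  0.3       ] [ 0.41133809 -0.08194172  0.25      ]
cutter [ 0.32244052 -0.22542897  0.03      ]
stopper [ 0.51185413 -0.29973185  0.03      ]
pourer [ 0.6026337  -0.29443968  0.03      ]
ramekin [0.28820112 0.12218573 0.03      ]
```

View pics/rd.png

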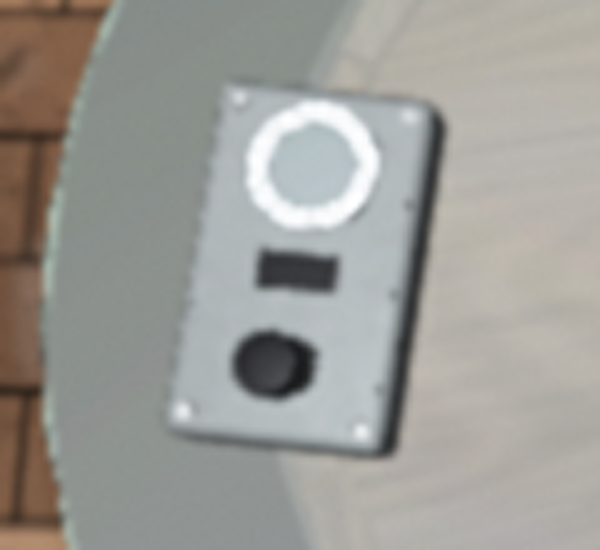

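```bash
python3 - <<'E'
from h import *
f=optics.grab_frame("top")
P=lambda x,y,z: ray(f,(110+(x+.5)/5-.5,180+(y+.5)/5-.5),z)
sc=[P(*p,.0529) for p in[(240,98),(409,117),(182,411),(361,431)]]
for a in sc: print(a)
a=sc[0]-sc[2]; b=sc[1]-sc[3]; d=a+b; print("screws yaw",np.arctan2(d[1],d[0]),"centre",np.mean(sc,0))
cr=sc[0]+sc[2]-sc[1]-sc[3]; print("yaw from cross",np.arctan2(-cr[0],cr[1]))
th=np.arctan2(d[1],d[0]); x=np.array([np.cos(th),np.sin(th)]); c=np.mean(sc,0)[:2]
print("win",c+.04*x,"pl",c-.045*x,"cap",P(266,363,.0799))
E=cv2.Rodrigues(np.array(r.get_obs()["orientation"]))[0]; print(E)
print("to plunger, units",E.T@(np.array([.4485,.181,.115])-r.get_obs()["tcp_pos"])/.025)
E
```

```text
[0.56252565 0.20628039 0.0529    ]
[0.55461108 0.1348923  0.0529    ]
[0.43137346 0.22033608 0.0529    ]
[0.42360722 0.14733814 0.0529    ]
screws yaw -0.10074841658516136 centre [0.49302935 0.17721173 0.0529    ]
yaw from cross -0.10817936165825114
win [0.53282652 0.17318861] pl [0.44825754 0.18173774] cap [0.44755465 0.18012033 0.0799    ]
[[-9.00956432e-01  4.33909423e-01 -3.46088825e-04]
 [ 4.33909559e-01  9.00956071e-01 -8.08395776e-04]
 [-3.89597166e-05 -8.78500623e-04 -9.99999613e-01]]
to plunger, units [-13.02233646 -12.67841676   3.67611177]
```

View pics/ck.png

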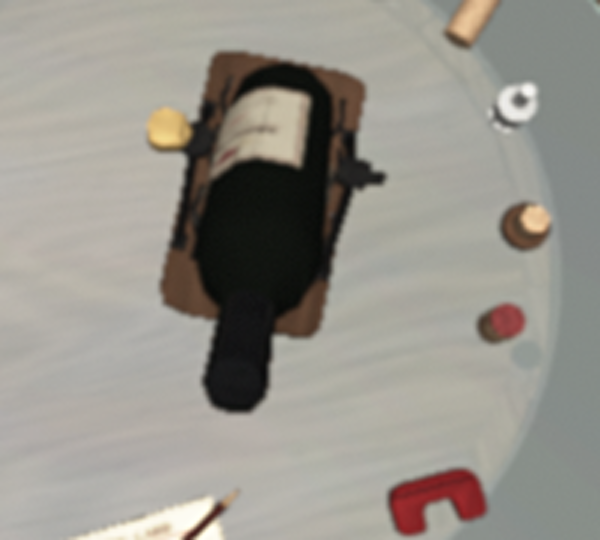

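The crop puts the cork's red top at (502,322) and the stopper at (525,225), 75 mm away. The cradle frame lies well to the left of both.

Next I go above the plunger with the fingers shut.

```bash
python3 -m creep '{"rows":[[-1.7,-1.7,0,0,0,0,0],[-3.4,-3.3,0,0,0,0,0],[-5.1,-4.9,0,0,0,0,0],[-6.8,-6.6,0,0,0,0,0],[-8.5,-8.3,0,0,0,0,0],[-10.2,-9.9,0,0,0,0,0],[-11.8,-11.5,1,0,0,0,0],[-13.0,-12.7,2.5,0,0,0,0],[-13.0,-12.7,3.7,0,0,0,0],[-13.0,-12.7,3.7,0,0,0,0]]}' 20
cat >> h.py <<'E'
def units(X):
    o=r.get_obs(); E=cv2.Rodrigues(np.array(o["orientation"]))[0]
    return np.round(E.T@(np.array(X)-o["tcp_pos"])/.025,2)
E
python3 -c "
from h import *
print(units([.448,.181,.115]),r.get_obs()['joints'])"
```

```text
clock: 1.5
tcp_pos: [0.4465, 0.1799, 0.1131]
orientation: [-0.7, -3.059, 0.005]
contact_force: [-0.4, -0.1, 0.9]
grip_width: 0.0
gripper_force: 0.0
[-0.04  0.06 -0.08] [-0.67269746  0.28756323  0.18786128  2.10497014 -0.07663249  0.75972928
  0.68454626]
```

```bash
python3 -m creep '{"rows":[[0,0.05,0.4,0,0,0,0],[0,0.05,0.8,0,0,0,0],[0,0.05,1.0,0,0,0,0],[0,0.05,1.2,0,0,0,0],[0,0.05,1.3,0,0,0,0],[0,0.05,1.4,0,0,0,0],[0,0.05,1.45,0,0,0,0],[0,0.05,1.5,0,0,0,0],[0,0.05,1.5,0,0,0,0]]}'
```

```text
clock: 2.62
tcp_pos: [0.4484, 0.1822, 0.0771]
orientation: [-0.699, -3.063, -0.0]
contact_force: [-0.7, 0.3, -0.8]
grip_width: 0.0005
gripper_force: 0.0
```

```bash
python3 - <<'E'
from h import *
print(r.get_obs()["contact_force"],r.get_obs()["tcp_pos"])
f=optics.grab_frame("top")["color"]; s=optics.grab_frame("scene")["color"]
a=cv2.resize(f[150:300,80:280],(400,300),interpolation=2); b=cv2.resize(s[130:280,150:350],(400,300),interpolation=2)
cv2.imwrite("pics/press.png",np.hstack([a,b]))
E
```

```text
[-0.74007319  0.26992447 -0.80485768] [0.44844845 0.18222352 0.07707465]
```

View pics/press.png

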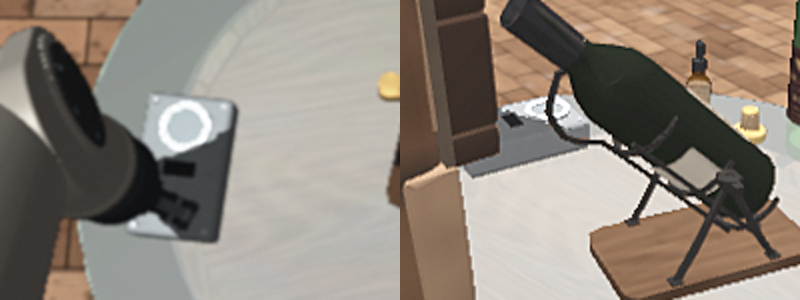

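The left half shows the shut fingers coming down on the plunger near (180,210). The plunger is hidden in the scene view. The force reading is still small, so I keep going down in small steps.

```bash
python3 -m creep '{"rows":[[0,0,0.06,0,0,0,0],[0,0,0.12,0,0,0,0],[0,0,0.12,0,0,0,0]]}'; python3 -m creep '{"rows":[[0,0,0.06,0,0,0,0],[0,0,0.12,0,0,0,0],[0,0,0.12,0,0,0,0]]}'
```

```text
clock: 3.1
tcp_pos: [0.4483, 0.1822, 0.0739]
orientation: [-0.699, -3.063, 0.0]
contact_force: [-0.5, 0.6, 1.1]
grip_width: 0.0001
gripper_force: 0.0
clock: 3.48
tcp_pos: [0.4484, 0.1822, 0.071]
orientation: [-0.699, -3.063, 0.0]
contact_force: [-0.5, -0.8, -0.0]
grip_width: 0.0
gripper_force: 0.0
```

```bash
python3 -m creep '{"rows":[[0,0,0.05,0,0,0,0],[0,0,0.05,0,0,0,0]]}'; python3 - <<'E'
from h import *
f=optics.grab_frame("top")
print(r.get_obs()["moment"], r.get_obs()["tau"])
X=r.get_obs()["tcp_pos"]; print("tip proj",proj(f,X-[0,0,.008]),"grasp",proj(f,X+[0,0,.011]),"body",proj(f,X+[0,0,.07]))
cv2.imwrite("pics/p2.png",cv2.resize(f["color"][200:290,110:230],(800,600),interpolation=2))
E
```

```text
clock: 3.72
tcp_pos: [0.4484, 0.1822, 0.0698]
orientation: [-0.699, -3.063, 0.0]
contact_force: [-0.2, -0.1, -0.0]
grip_width: 0.0
gripper_force: 0.0
[ 0.01223853 -0.00420966 -0.02355985] [-2.47484597e-03 -4.24043691e+01  2.59039946e+00 -1.90366459e+01
  6.72308786e-03 -3.08879571e-03  1.23942067e-03]
tip proj [164.20984193 252.91333886] grasp [161.63756856 251.68557015] body [152.8592257  247.49558988]
```

View pics/p2.png

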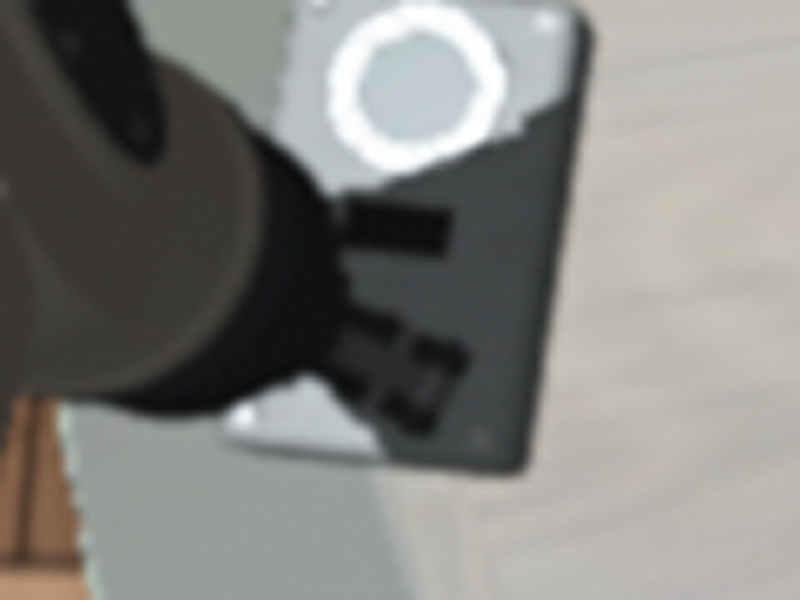

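The fingers show at (330-470, 310-435) in this crop, but there is no force at a tip height below the plunger's bottom stop. I lift and check where the tips really are.

```bash
python3 -m creep '{"rows":[[0,0,-1,0,0,0,0],[0,0,-2.5,0,0,0,0],[0,0,-3.5,0,0,0,0],[0,0,-3.5,0,0,0,0]]}'; python3 - <<'E'
from h import *
f=optics.grab_frame("top"); o=r.get_obs(); X=o["tcp_pos"]; im=f["color"].copy()
E=cv2.Rodrigues(np.array(o["orientation"]))[0]
print(o["grip_width"])
big=cv2.resize(im[180:290,90:230],None,fx=5.5,fy=5.5,interpolation=2)
big=cv2.LUT(big,(255*(np.arange(256)/255.)**.5).astype(np.uint8))
for p,c in[((0,0,.008),(0,0,255)),((0,0,-.011),(0,255,0)),((0,.0145,.008),(255,0,0))]:
    u=proj(f,X+E@np.array(p)); q=((u-[90,180]+.5)*5.5).astype(int); cv2.circle(big,tuple(int(v) for v in q),2,c,-1); print(p,q)
cv2.imwrite("pics/p3.png",big)
E
```

```text
clock: 4.28
tcp_pos: [0.4498, 0.1829, 0.1591]
orientation: [0.699, 3.06, 0.005]
contact_force: [-0.2, 1.0, -1.0]
grip_width: -0.0
gripper_force: 0.0
-0.0001862980486680077
(0, 0, 0.008) [338 368]
(0, 0, -0.011) [321 360]
(0, 0.0145, 0.008) [300 349]
```

View pics/p3.png

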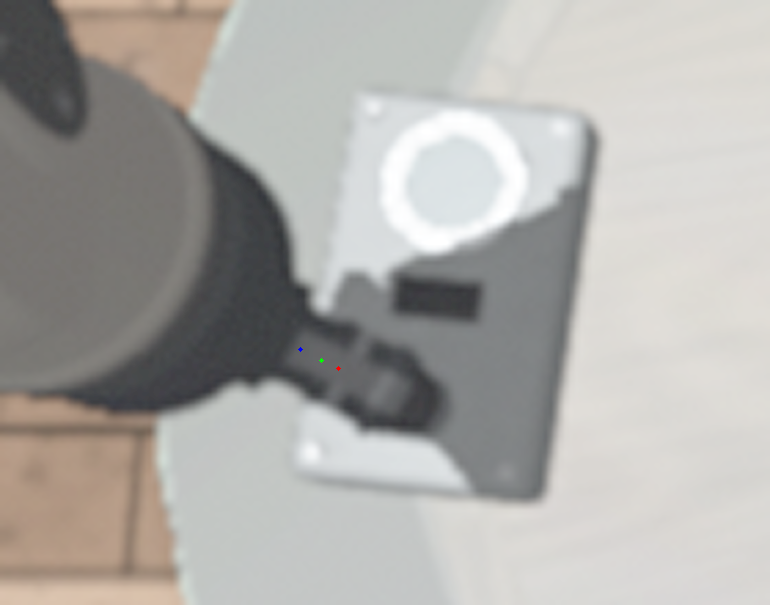

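In this view the tips project to (338,368) and the cap lies at (405,400) and is up. The aim in the plane agrees, so only the height can be wrong. I go back down in small steps while watching the force.

```bash
python3 -c "
from h import *
print(r.tcp_to_tips,units([.448,.181,.070]))"; python3 -m creep '{"rows":[[0,0,1,0,0,0,0],[0,0,2,0,0,0,0],[0,0,3,0,0,0,0],[0,0,3.4,0,0,0,0],[0,0,3.5,0,0,0,0],[0,0,3.5,0,0,0,0]]}';for i in 1 2 3; do echo; done; python3 -m creep '{"rows":[[0,0,0.08,0,0,0,0],[0,0,0.08,0,0,0,0]]}'; python3 -m creep '{"rows":[[0,0,0.08,0,0,0,0],[0,0,0.08,0,0,0,0]]}'
```

```text
0.008 [ 0.01 -0.07  3.51]
clock: 5.08
tcp_pos: [0.4487, 0.1823, 0.0701]
orientation: [0.699, 3.062, 0.0]
contact_force: [-0.2, -0.3, 0.4]
grip_width: -0.0001
gripper_force: 0.0



clock: 5.32
tcp_pos: [0.4487, 0.1824, 0.0682]
orientation: [0.699, 3.062, 0.001]
contact_force: [-0.4, -0.6, 0.1]
grip_width: 0.0001
gripper_force: 0.0
clock: 5.58
tcp_pos: [0.4484, 0.1822, 0.0658]
orientation: [-0.699, -3.063, 0.0]
contact_force: [-0.6, 0.7, -0.2]
grip_width: 0.0004
gripper_force: 0.0
```

```bash
python3 -m creep '{"rows":[[0,0,0.08,0,0,0,0],[0,0,0.08,0,0,0,0]]}' | grep -E "tcp|force";  python3 -m creep '{"rows":[[0,0,0.08,0,0,0,0],[0,0,0.08,0,0,0,0]]}'| grep -E "tcp|force"; python3 - <<'E'
from h import *
f=optics.grab_frame("top"); o=r.get_obs(); X=o["tcp_pos"]; im=f["color"]
E=cv2.Rodrigues(np.array(o["orientation"]))[0]
big=cv2.resize(im[220:280,140:200],None,fx=10,fy=10,interpolation=2)
big=cv2.LUT(big,(255*(np.arange(256)/255.)**.4).astype(np.uint8))
for p,c in[((0,0,.008),(0,0,255)),((.011,0,.008),(0,255,0)),((-.011,0,.008),(0,255,0)),((0,-.0145,.008),(255,0,0))]:
    u=proj(f,X+E@np.array(p)); q=((u-[140,220]+.5)*10).astype(int); cv2.circle(big,tuple(int(v) for v in q),3,c,-1); print(p,q)
for z in(.0799,.0659):
    u=proj(f,[.448,.181,z]); print("cap",(u-[140,220]+.5)*10)
cv2.imwrite("pics/p4.png",big)
E
```

```text
tcp_pos: [0.4483, 0.1822, 0.0637]
contact_force: [-0.1, -0.4, -0.5]
gripper_force: 0.0
tcp_pos: [0.4483, 0.1821, 0.0617]
contact_force: [0.4, -0.5, 0.5]
gripper_force: 0.0
(0, 0, 0.008) [257 339]
(0.011, 0, 0.008) [230 387]
(-0.011, 0, 0.008) [284 290]
(0, -0.0145, 0.008) [320 370]
cap [228.69708729 324.73034628]
cap [247.62427884 333.77453336]
```

View pics/p4.png

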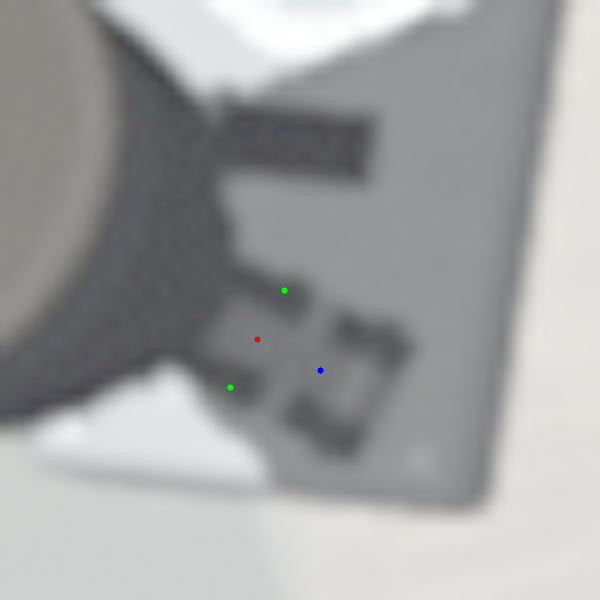

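```bash
t(){ python3 -c "
from h import *
o=r.get_obs();print(o['tcp_pos'][2].round(4),o['contact_force'].round(2),o['tau'].round(2)[[1,2,3,5]])"; }
t; python3 -m creep '{"rows":[[0,0,0.06,0,0,0,0],[0,0,0.06,0,0,0,0]]}' >/dev/null; t
python3 -m creep '{"rows":[[0,0,0.06,0,0,0,0],[0,0,0.06,0,0,0,0]]}' >/dev/null; t
python3 -m creep '{"rows":[[0,0,0.06,0,0,0,0],[0,0,0.06,0,0,0,0]]}' >/dev/null; t
```

```text
0.0618 [ 0.09 -0.49  0.97] [-4.282e+01  2.680e+00 -1.854e+01 -1.000e-02]
0.0602 [0.18 0.   0.24] [-4.293e+01  2.700e+00 -1.849e+01 -2.000e-02]
0.0587 [0.12 0.07 0.34] [-4.302e+01  2.710e+00 -1.840e+01 -2.000e-02]
0.0572 [-0.58 -0.59 -0.36] [-4.311e+01  2.720e+00 -1.831e+01 -2.000e-02]
```

```bash
t(){ python3 -c "
from h import *
o=r.get_obs();print(o['tcp_pos'].round(4),o['contact_force'].round(2),o['tau'].round(2)[[1,2,3,5]])"; }
python3 -m creep '{"rows":[[0,0,0.08,0,0,0,0],[0,0,0.08,0,0,0,0]]}' >/dev/null; t
python3 -m creep '{"rows":[[0,0,0.08,0,0,0,0],[0,0,0.08,0,0,0,0]]}' >/dev/null; t
python3 -m creep '{"rows":[[0,0,0.08,0,0,0,0],[0,0,0.08,0,0,0,0]]}' >/dev/null; t
cat > tip.py <<'E'
from h import *
# silhouette of the arm against the first picture, scene view
for n in("scene","top"):
    f=optics.grab_frame(n); b=cv2.imread(f"pics/{n}0.png")
    d=(cv2.absdiff(f["color"],b).max(2)>40).astype(np.uint8)*255
    d=cv2.morphologyEx(d,cv2.MORPH_OPEN,np.ones((3,3)))
    o=r.get_obs(); E=cv2.Rodrigues(np.array(o["orientation"]))[0]
    print(n,"tip pred",proj(f,o["tcp_pos"]+E@[0,0,.008]).round(1))
    k,l,st,ce=cv2.connectedComponentsWithStats(d)
    for i in range(1,k):
        if st[i,4]>60:
            p=np.argwhere(l==i); print(st[i],"lowest",p[p[:,0]==p[:,0].max()].mean(0)[::-1],"rightmost",p[p[:,1]==p[:,1].max()].mean(0)[::-1])
E
python3 tip.py
```

```text
[0.4486 0.1823 0.0554] [-0.99 -0.23  2.95] [-41.82   2.64 -17.63  -0.18]
[0.4486 0.1823 0.0534] [-0.27  0.5   2.86] [-41.69   2.62 -17.33  -0.15]
[0.4486 0.1823 0.0513] [-1.28 -0.08  4.12] [-41.47   2.6  -16.98  -0.14]
scene tip pred [189.2 197.4]
[ 149    0   51  134 4067] lowest [194. 133.] rightmost [199.  126.5]
[198 185  29  17 263] lowest [202.5 201. ] rightmost [226. 195.]
top tip pred [166.6 254. ]
[   0  170  194  133 8542] lowest [  0.5 302. ] rightmost [193. 220.]
[  27  260   87   80 3972] lowest [ 82. 339.] rightmost [113.         263.85714286]
[   0  313   48   25 1108] lowest [ 25. 337.] rightmost [ 47. 315.]
[201 319  10  22  75] lowest [208. 340.] rightmost [210. 334.]
[239 327  29  42 712] lowest [251. 368.] rightmost [267.  361.5]
[   0  340   82   55 3663] lowest [ 30.96774194 394.        ] rightmost [ 81.  371.5]
[ 74 342  15  25 269] lowest [ 78. 366.] rightmost [ 88.  345.5]
[  0 396  15   6  83] lowest [  7. 401.] rightmost [ 14.  399.5]
[  0 398  71  12 515] lowest [ 58.5 409. ] rightmost [ 70.         404.44444444]
[173 405  59  15 838] lowest [201. 419.] rightmost [231.  410.5]
[245 407  44  13 426] lowest [269. 419.] rightmost [288.  417.5]
[  0 408  23  12 190] lowest [  3. 419.] rightmost [ 22. 410.]
```

Contact began at TCP z of about 0.056 with 3 N, and the force rises like the plunger spring. So the effective fingertip height is about 32 mm higher than I assumed. I keep pressing to the stop.

```bash
t(){ python3 -c "
from h import *
o=r.get_obs();print(o['clock'],o['tcp_pos'].round(4),o['contact_force'].round(2),o['moment'].round(3),o['grip_width'])"; }
python3 -m creep '{"rows":[[0,0,0.08,0,0,0,0],[0,0,0.16,0,0,0,0],[0,0,0.16,0,0,0,0]]}' >/dev/null; t
python3 -m creep '{"rows":[[0,0,0.08,0,0,0,0],[0,0,0.08,0,0,0,0]]}' >/dev/null; t
python3 -m creep '{"rows":[[0,0,0.06,0,0,0,0],[0,0,0.06,0,0,0,0]]}' >/dev/null; t
python3 -m creep '{"rows":[[0,0,0.04,0,0,0,0],[0,0,0.04,0,0,0,0]]}' >/dev/null; t
```

```text
8.1 [0.4486 0.1823 0.0473] [-0.49 -0.64  5.55] [-0.113  0.081 -0.012] 0.0002985910018006943
8.35 [0.4486 0.1823 0.0453] [-0.26 -0.21  6.52] [-0.039  0.112  0.041] 2.131248727995096e-05
8.6 [0.4486 0.1823 0.0439] [-0.61 -0.19  7.79] [-0.092  0.156  0.012] 0.000303519482011009
8.85 [0.4486 0.1823 0.043 ] [-1.18 -0.91  7.5 ] [-0.103  0.146 -0.022] 3.2815640955733005e-05
```

```bash
t(){ python3 -c "
from h import *
o=r.get_obs();print(o['clock'],o['tcp_pos'].round(4),o['contact_force'].round(2),o['moment'].round(3))"; }
python3 -m creep '{"rows":[[0,0,0.04,0,0,0,0],[0,0,0.04,0,0,0,0]]}' >/dev/null; t
python3 -m creep '{"rows":[[0,0,0.04,0,0,0,0],[0,0,0.04,0,0,0,0]]}' >/dev/null; t
python3 -m creep '{"rows":[[0,0,0.04,0,0,0,0],[0,0,0.04,0,0,0,0]]}' >/dev/null; t
```

```text
9.1 [0.4486 0.1823 0.042 ] [-0.76 -0.36  7.28] [-0.101  0.222  0.014]
9.35 [0.4487 0.1824 0.0414] [-1.89 -1.6  12.34] [-0.235  0.513  0.058]
9.6 [0.4487 0.1823 0.0412] [-6.33 -2.45 24.27] [-0.508  1.199  0.022]
```

The hard stop is reached: spring force to about 7.5 N, then a jump to 24 N at z = 0.041. So the plunger is fully down and has been for 0.25 s. I release it, go up and over the cradle with the fingers open at 60 mm, then check the z offset near the cork.

```bash
python3 -m creep '{"rows":[[0,0,-0.3,0,0,0,0],[0,0,-0.8,0,0,0,0],[0,0,-2.5,0,0,0,0],[0,0,-5,0,0,0,0],[0,0,-7.5,0,0,0,0],[0,0,-10,0,0,0,0],[0,0,-12.4,0,0,0,60],[0,0,-13.2,0,0,0,60],[0,0,-13.2,0,0,0,60]]}'; python3 -c "
from h import *
print(units([.445,-.269,.37]),r.get_obs()['joints'].round(2))"; python3 tip.py | head -3
```

```text
clock: 10.72
tcp_pos: [0.4488, 0.1823, 0.371]
orientation: [0.699, 3.061, 0.003]
contact_force: [-0.2, -0.5, -0.6]
grip_width: 0.055
gripper_force: 0.0
[-7.700e+00 -1.633e+01  1.000e-02] [-0.73  0.02  0.22  1.77 -0.01  1.34  0.62]
scene tip pred [171.7  50.7]
[164   0  11  12  98] lowest [166.5  11. ] rightmost [174.   2.]
[199 185  28  17 272] lowest [202.5 201. ] rightmost [226. 195.]
```

```bash
python3 -m creep '{"rows":[[-0.9,-1.8,0,0,0,0,60],[-1.8,-3.8,0,0,0,0,60],[-2.7,-5.7,0,0,0,0,60],[-3.6,-7.6,0,0,0,0,60],[-4.5,-9.5,0,0,0,0,60],[-5.4,-11.4,0,0,0,0,60],[-6.3,-13.3,0,0,0,0,60],[-7.2,-15.2,0,0,0,0,60],[-7.7,-16.3,0,0,0,0,60],[-7.7,-16.3,0,0,0,0,60]]}'; python3 -m creep '{"rows":[[0,0,1,0,0,0,60],[0,0,2.5,0,0,0,60],[0,0,4,0,0,0,60],[0,0,5,0,0,0,60],[0,0,6,0,0,0,60],[0,0,6,0,0,0,60]]}'; python3 tip.py | grep -A4 scene; python3 - <<'E'
from h import *
out=[]
for n,w in(("scene",(230,60,430,380)),("top",(260,140,460,320))):
    f=optics.grab_frame(n); im=f["color"].copy(); o=r.get_obs(); E=cv2.Rodrigues(np.array(o["orientation"]))[0]; g=im[w[1]:w[3],w[0]:w[2]]
    s=600/g.shape[0] if n=="scene" else 2.1
    g=cv2.resize(g,None,fx=s,fy=s,interpolation=2); print(n,s,w)
    for p,c in[((0,0,.008),(0,0,255)),((0,0,-.024),(0,255,255)),((0,.03,-.005),(255,0,0)),((0,-.03,-.005),(0,255,0))]:
        q=(proj(f,o["tcp_pos"]+E@np.array(p))-w[:2]+.5)*s; cv2.circle(g,(int(q[0]),int(q[1])),3,c,-1); print(p,q.round())
    out.append(g)
H=np.zeros((600,800,3),np.uint8); a,b=out; H[:a.shape[0],:a.shape[1]]=a; x0=a.shape[1]; H[:b.shape[0],x0:x0+b.shape[1]]=b[:,:800-x0]
cv2.imwrite("pics/p5.png",H)
E
```

```text
clock: 12.08
tcp_pos: [0.4433, -0.2705, 0.3679]
orientation: [-0.706, -3.057, 0.002]
contact_force: [0.2, -0.2, 0.8]
grip_width: 0.0598
gripper_force: 0.0
clock: 12.82
tcp_pos: [0.4434, -0.2662, 0.2173]
orientation: [-0.696, -3.057, -0.001]
contact_force: [0.3, -0.0, -0.1]
grip_width: 0.0597
gripper_force: 0.0
scene tip pred [318.1 215.6]
[295   0  20  37 399] lowest [298.5  36. ] rightmost [314.    0.5]
[ 292   34   72  172 7467] lowest [324.75 205.  ] rightmost [363.  41.]
[355 296  12   7  71] lowest [361. 302.] rightmost [366. 299.]
[309 300  14  10 122] lowest [315. 309.] rightmost [322. 305.]
scene 1.875 (230, 60, 430, 380)
(0, 0, 0.008) [168. 291.]
(0, 0, -0.024) [170. 251.]
(0, 0.03, -0.005) [159. 256.]
(0, -0.03, -0.005) [180. 296.]
top 2.1 (260, 140, 460, 320)
(0, 0, 0.008) [318. 220.]
(0, 0, -0.024) [331. 214.]
(0, 0.03, -0.005) [287. 201.]
(0, -0.03, -0.005) [359. 234.]
```

View pics/p5.png

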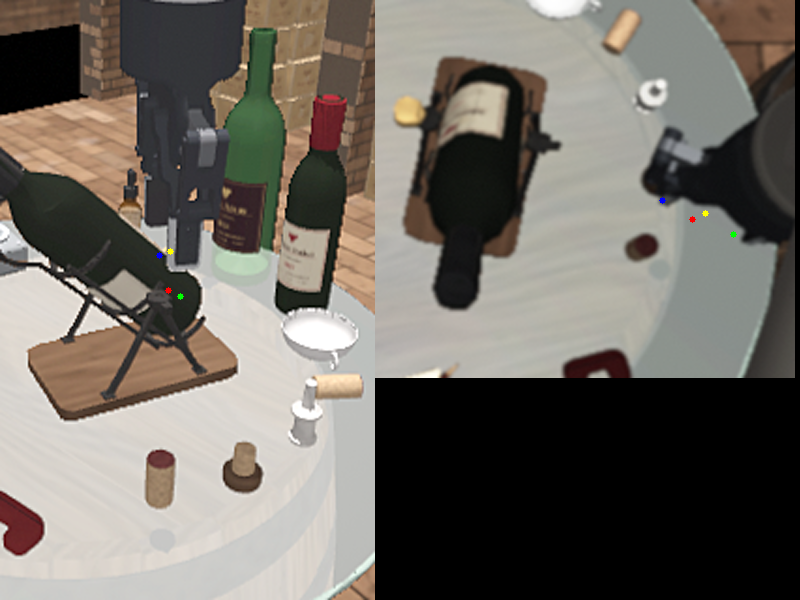

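The scene half shows the finger tips at about (155,222) and (188,262), roughly 40 px above the predicted tip at (168,291). In the top half the left finger ends near (655,185). I triangulate that finger.

```bash
python3 - <<'E'
from h import *
s=optics.grab_frame("scene");t=optics.grab_frame("top")
M=lambda f:f["K"]@np.c_[f["R"],f["t"]]
a=np.array([155/1.875+230-.5,222/1.875+60-.5]); b=np.array([(655-375)/2.1+260-.5,185/2.1+140-.5])
X=cv2.triangulatePoints(M(s),M(t),a,b)[:,0]; X=X[:3]/X[3]; o=r.get_obs(); E=cv2.Rodrigues(np.array(o["orientation"]))[0]
print(X, "tool frame:",E.T@(X-o["tcp_pos"]), "reproj err",proj(s,X)-a,proj(t,X)-b)
# mid of both tips in scene, xy assumed from tcp: height?
m=np.array([171/1.875+230-.5,242/1.875+60-.5])
for z in(.22,.23,.24,.25): print(z,ray(s,m,z), "cork", )
# right tip scene ray at heights
m=np.array([188/1.875+230-.5,262/1.875+60-.5])
for z in(.22,.24,.25): print("R",z,ray(s,m,z))
print(o["tcp_pos"],E[:,1])
E
```

```text
[ 0.46529064 -0.22948735  0.24725641] tool frame: [-0.0008031   0.04369812 -0.02651437] reproj err [ 1.23343194 -0.37057859] [-0.61229134  1.02686605]
0.22 [ 0.48751133 -0.2209476   0.22      ] cork
0.23 [ 0.47427343 -0.23581948  0.23      ] cork
0.24 [ 0.46103553 -0.25069137  0.24      ] cork
0.25 [ 0.44779763 -0.26556325  0.25      ] cork
R 0.22 [ 0.47635554 -0.25362141  0.22      ]
R 0.24 [ 0.45066283 -0.28107159  0.24      ]
R 0.25 [ 0.43781648 -0.29479669  0.25      ]
[ 0.44565878 -0.26852024  0.22071952] [4.33679245e-01 9.01067187e-01 4.87652546e-04]
```

Triangulation confirms it. The finger's x and y match the reported pose, but the tips really stand about 32 mm higher than the reported z implies. This agrees with the plunger contact, so I apply real z = reported z + 0.032 and descend around the cork.

```bash
python3 -m creep '{"rows":[[0,0,1.5,0,0,0,60],[0,0,3,0,0,0,60],[0,0,4.5,0,0,0,60],[0,0,5.5,0,0,0,60],[0,0,6,0,0,0,60],[0,0,6,0,0,0,60],[0,0,6,0,0,0,60]]}'; python3 - <<'E'
from h import *
print(units([.4445,-.2695,-.003]))
f=optics.grab_frame("scene"); s=f["color"]; h=cv2.cvtColor(s,cv2.COLOR_BGR2HSV)
m=(((h[...,0]<8)|(h[...,0]>172))&(h[...,1]>110)&(h[...,2]>50))[280:320,295:335]; print("red",np.argwhere(m).mean(0)[::-1]+[295,280],m.sum())
E
```

```text
clock: 14.0
tcp_pos: [0.4459, -0.2689, 0.0709]
orientation: [0.699, 3.061, -0.0]
contact_force: [-0.2, -0.1, 1.0]
grip_width: 0.06
gripper_force: 0.0
[ 0.05 -0.05  2.96]
red [315.31 304.29] 100
```

```bash
python3 -m creep '{"rows":[[0,0,0.7,0,0,0,60],[0,0,1.4,0,0,0,60],[0,0,2,0,0,0,60],[0,0,2.4,0,0,0,60],[0,0,2.4,0,0,0,60]]}'; python3 -m creep '{"rows":[[0,0,0.3,0,0,0,60],[0,0,0.5,0,0,0,60],[0,0,0.5,0,0,0,60]]}'
```

```text
clock: 14.68
tcp_pos: [0.4444, -0.2683, 0.0089]
orientation: [-0.699, -3.061, -0.0]
contact_force: [0.7, 0.8, 0.3]
grip_width: 0.0601
gripper_force: 0.0
clock: 15.05
tcp_pos: [0.4449, -0.2683, -0.0029]
orientation: [-0.699, -3.062, -0.0]
contact_force: [0.5, 0.4, -0.8]
grip_width: 0.0601
gripper_force: 0.0
```

Now I close on it, with no contact so far.

```bash
python3 -m creep '{"rows":[[0,0,0,0,0,0,45],[0,0,0,0,0,0,35],[0,0,0,0,0,0,28],[0,0,0,0,0,0,24],[0,0,0,0,0,0,15],[0,0,0,0,0,0,15],[0,0,0,0,0,0,15],[0,0,0,0,0,0,15]]}' 25; python3 -m creep '{"rows":[[0,0,-0.3,0,0,0,15],[0,0,-0.8,0,0,0,15],[0,0,-1.6,0,0,0,15],[0,0,-2.6,0,0,0,15],[0,0,-4,0,0,0,15],[0,0,-4,0,0,0,15],[0,0,-4,0,0,0,15]]}'; cat > cork.py <<'E'
from h import *
# held cork: centroid and lower end in the scene view (cork colours), red top in both
for n in("scene","top"):
    f=optics.grab_frame(n); h=cv2.cvtColor(f["color"],cv2.COLOR_BGR2HSV); o=r.get_obs()
    E=cv2.Rodrigues(np.array(o["orientation"]))[0]
    p=proj(f,o["tcp_pos"]+E@[0,0,-.043]); x,y=map(int,p); w=28
    for nm,m in(("tan",(h[...,0]>=8)&(h[...,0]<25)&(h[...,1]>70)&(h[...,2]>60)),("red",((h[...,0]<8)|(h[...,0]>172))&(h[...,1]>100)&(h[...,2]>40))):
        k,l,st,ce=cv2.connectedComponentsWithStats(m[max(0,y-w):y+w,max(0,x-w):x+w].astype(np.uint8))
        print(n,"pred grasp",p.round(1),nm,[(s+[max(0,x-w),max(0,y-w),0,0,0]).tolist() for s in st[1:] if s[4]>8])
E
python3 cork.py
```

```text
clock: 16.05
tcp_pos: [0.4452, -0.2685, -0.0025]
orientation: [0.699, 3.063, 0.0]
contact_force: [-1.3, 1.3, 5.2]
grip_width: 0.0235
gripper_force: 24.5
clock: 16.92
tcp_pos: [0.445, -0.268, 0.0973]
orientation: [0.699, 3.063, 0.001]
contact_force: [-0.4, -0.7, 0.0]
grip_width: 0.0236
gripper_force: 24.6
scene pred grasp [316.5 258.6] tan [[297, 231, 8, 6, 23], [288, 233, 15, 33, 275], [328, 238, 16, 30, 190], [288, 242, 26, 37, 456]]
scene pred grasp [316.5 258.6] red [[310, 246, 2, 5, 9]]
top pred grasp [398.4 250.7] tan [[392, 222, 10, 5, 44], [391, 252, 10, 6, 36]]
top pred grasp [398.4 250.7] red []
```

Gripped at 23.6 mm with 24.5 N and lifted. The cork's lower end is at tcp z + 0.0154. Now I go up, over the cradle to the window.

```bash
python3 -m creep '{"rows":[[0,0,-2,0,0,0,15],[0,0,-4,0,0,0,15],[0,0,-6,0,0,0,15],[0,0,-8,0,0,0,15],[0,0,-9.5,0,0,0,15],[0,0,-10.3,0,0,0,15],[0,0,-10.3,0,0,0,15]]}'; python3 -c "
from h import *
print(units([.5327,.1732,.355]))"
```

```text
clock: 17.9
tcp_pos: [0.4455, -0.2687, 0.3552]
orientation: [0.699, 3.062, -0.0]
contact_force: [-0.1, -0.1, -0.8]
grip_width: 0.0237
gripper_force: 24.7
[4.530e+00 1.744e+01 1.000e-02]
```

```bash
python3 -m creep '{"rows":[[0.5,1.9,0,0,0,0,15],[1.0,3.8,0,0,0,0,15],[1.5,5.7,0,0,0,0,15],[2.0,7.6,0,0,0,0,15],[2.5,9.5,0,0,0,0,15],[3.0,11.4,0,0,0,0,15],[3.5,13.3,0,0,0,0,15],[4.0,15.2,0,0,0,0,15],[4.4,16.8,0,0,0,0,15],[4.5,17.4,0,0,0,0,15]]}';python3 -m creep '{"rows":[[0,0,1,0,0,0,15],[0,0,2.5,0,0,0,15],[0,0,4.5,0,0,0,15],[0,0,6.5,0,0,0,15],[0,0,8,0,0,0,15],[0,0,9,0,0,0,15],[0,0,9.6,0,0,0,15],[0,0,9.6,0,0,0,15],[0,0,9.6,0,0,0,15]]}'; python3 -c "
from h import *
print(units([.5327,.1732,.054]))"; python3 cork.py
```

```text
clock: 19.15
tcp_pos: [0.5315, 0.175, 0.3522]
orientation: [-0.692, -3.061, 0.004]
contact_force: [-0.0, -0.7, -0.8]
grip_width: 0.0236
gripper_force: 24.7
clock: 20.27
tcp_pos: [0.5332, 0.1722, 0.1157]
orientation: [0.7, 3.062, 0.001]
contact_force: [-0.3, 0.2, -0.5]
grip_width: 0.0235
gripper_force: 24.7
[0.04 0.03 2.47]
scene pred grasp [220.7 143. ] tan [[225, 118, 23, 34, 520], [192, 126, 38, 44, 785], [230, 166, 5, 4, 15]]
scene pred grasp [220.7 143. ] red []
top pred grasp [158.6 200.2] tan []
top pred grasp [158.6 200.2] red []
```

Settled above the window. I make the last descent in slow steps.

```bash
python3 -m creep '{"rows":[[0.04,0.03,0.8,0,0,0,15],[0.04,0.03,1.5,0,0,0,15],[0.04,0.03,2.0,0,0,0,15],[0.04,0.03,2.2,0,0,0,15],[0.04,0.03,2.4,0,0,0,15],[0.04,0.03,2.4,0,0,0,15],[0.04,0.03,2.4,0,0,0,15]]}'; python3 - <<'E'
from h import *
print(units([.5327,.1732,.054]))
out=[]
for n,w in(("scene",(170,110,270,220)),("top",(120,165,220,275))):
    f=optics.grab_frame(n); g=cv2.resize(f["color"][w[1]:w[3],w[0]:w[2]],None,fx=4,fy=4,interpolation=2)
    for X,c in(((.5327,.1732,.0579),(0,0,255)),((.5327,.1732,.068),(0,255,0)),((.5327,.1732,.112),(255,0,0))):
        q=(proj(f,X)-w[:2]+.5)*4; cv2.circle(g,(int(q[0]),int(q[1])),2,c,-1); print(n,X,q.round())
    out.append(cv2.LUT(g,(255*(np.arange(256)/255.)**.6).astype(np.uint8)))
cv2.imwrite("pics/p6.png",np.hstack(out))
E
```

```text
clock: 21.25
tcp_pos: [0.5322, 0.1735, 0.0552]
orientation: [0.699, 3.062, 0.001]
contact_force: [-0.2, 1.4, 0.0]
grip_width: 0.0237
gripper_force: 24.7
[-0.02 -0.    0.05]
scene (0.5327, 0.1732, 0.0579) [215. 296.]
scene (0.5327, 0.1732, 0.068) [214. 281.]
scene (0.5327, 0.1732, 0.112) [209. 211.]
top (0.5327, 0.1732, 0.0579) [209. 192.]
top (0.5327, 0.1732, 0.068) [204. 188.]
top (0.5327, 0.1732, 0.112) [182. 168.]
```

View pics/p6.png

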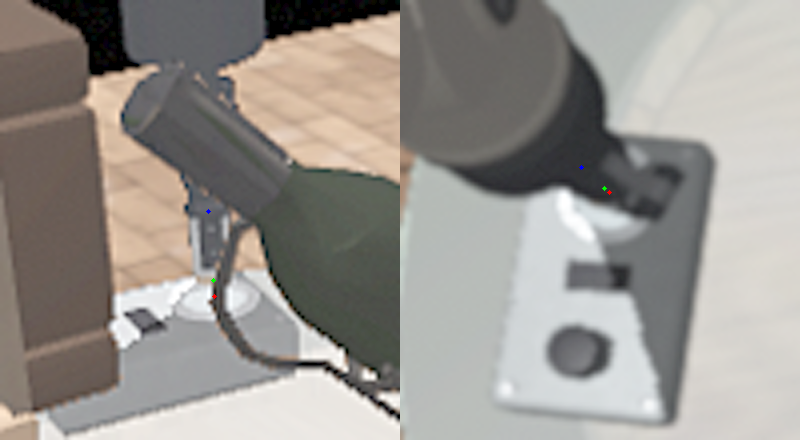

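The scene half shows the finger tip at (210,272), above the ring centred at about (217,300). In the top half the plunger cap is up at (578,350), and the jaws are over the ring. The cork's lower end works out about 12 mm above the rim, with no contact force, so I hand in.

```bash
python3 -m creep '{"rows":[[-0.02,0,0.06,0,0,0,15],[-0.02,0,0.06,0,0,0,15],[-0.02,0,0.06,0,0,0,15],[-0.02,0,0.06,0,0,0,15]]}'; python3 -c "
from h import *
print(r.hand_in())"
```

```text
clock: 21.85
tcp_pos: [0.5324, 0.1732, 0.0534]
orientation: [-0.699, -3.063, -0.0]
contact_force: [-0.4, 0.4, 0.5]
grip_width: 0.0237
gripper_force: 24.7
the job is handed in; nothing more can be done
None
```

I pressed the plunger to its stop and it came back up. The job was handed in at 21.9 s with the cork held over the reader window, its lower end a calculated 11 mm above the rim (the finger hid the cork in the last picture); `hand_in()` returned no verdict.

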